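Set the keepsakes back on display after dusting the study desk

TASK

The desk has been dusted, so put the keepsakes back on display: take the tall narrow picture out of the letter sorter and lean it, face outwards, against the middle of the display ledge's back board with its foot up against the lip, and stand the clock midway between the two candlesticks, lined up with them and with its dial still to the robot's side. Lay the pocket book flat on the middle of the photo album, square with it, and stand the trophy cup upright on the middle of the book. Do not shift the candlesticks, and let none of the keepsakes fall over.

Things in the scene. Friction and masses are not known exactly. Their poses are not given: they have to be found in the camera images.
- picture: Tall narrow picture in a dark wood frame: 16 mm thick (x), 64 wide (y), 210 tall (z), 0.12-0.25 kg. Origin: centre of its lower edge. Picture on its -x face, plain card on +x. Starts upright in the sorter's front slot (7 mm of play), foot 10 mm above the desk, picture roughly towards the robot. Grip it from above across its width near the top (z = 175 mm) and draw it straight up.
- book: Small thick pocket book lying flat, grey cloth covers: 64 mm (x) by 96 mm (y) by 30 mm high, 0.16 kg. Origin: centre of its underside; spine at -x.
- trophy: Two-handled silver trophy cup, 128 mm tall, standing upright. Origin: centre of its underside. Round wooden foot 52 mm in diameter; bowl 55 mm in diameter, straight-sided from z = 90 to 124 mm; a handle on each side (+y and -y) reaching 48 mm from the axis. Grip the bowl along x, clear of the handles.
- clock: Brass carriage clock, 50 mm deep (x), 68 wide (y), 95 tall, with a flat folded handle on top reaching 100 mm. From z = 10 to 87 mm the case is 44 (x) by 62 mm (y). Origin: centre of its underside. The white dial is on its -x face and starts roughly towards the robot.
- ledge: Fixed dark wood display ledge at the robot's left; open front is -x (roughly world -y). Origin: centre of underside. Base 80 mm deep (x), 240 long (y), top at z = 18. Front lip x = -40 to -30, top z = 32. Upright back board: face at x = +25, 15 thick, top at z = 155. A picture whose foot is at the lip leans on the board's top edge about 0.28 rad from vertical, top towards +x.
- ledge_lip (a point): Middle of the top of the ledge's lip, 35 mm to -x and 32 mm above the ledge's origin.
- album: Large photo album lying flat, fixed: 150 mm (x) by 200 mm (y) by 40 mm high, blue cloth covers. Origin: centre of its underside.
- candlestick_right: Brass candlestick without candle, loose, 110 mm tall on a 60 mm square foot, 0.6 kg; the right one of a pair as the robot sees it. Origin: centre of its underside. Its +y axis points at the left one, 200 mm away, so the middle between them is at y = +100 mm in its frame.
- candlestick_left: The left one of the pair of candlesticks, same size and heading; origin: centre of its underside.
- sorter: Fixed wooden letter sorter, base 110 by 110 by 10 mm, dividers across x rising from 55 mm at the front (-x) to 105 mm; envelopes in the rear slots reach 115 mm. Origin: centre of its underside. The picture stands in the front slot, at x = -38.5 mm. Elsewhere within reach lie only low oddments, under 45 mm, clear of the listed things.
Mind the look-alikes: they are no part of the job. What is shaped like the clock but blue, purple or turquoise is not meant.

How it is judged:
By the outcome, as a careful person would: the job done as asked, in the order asked, and still so for the second after the job is handed in, with the robot touching nothing.
It also fails if it takes over 131 s, if anything falls off the work surface, if the arm or the gripper's body presses on something with over 40 N, if the wrist force passes 120 N, or if a joint passes its speed limit or range.

ROBOT

A 6-joint arm with a two-finger parallel gripper is mounted at the origin on the work surface. World frame = base frame: x ahead of the robot, y to its left, z up, the work surface at z = 0. Lengths are in m, angles in rad, forces in N, time in s.
With the tool pointing down it reaches from about 0.35 to 0.95 m from the base axis. Payload 17.4 kg.
Tool frame: the origin (TCP) lies at the very end of the fingers, on their centre line; the grasp point (between the pads) lies 19 mm behind it (manip.grip_point_offset is the distance from the TCP to the grasp point, in m); z points along the fingers, y is the line along which they close (so a half turn about z gives the same grasp; the last joint's range is limited). The gripper opens to 93 mm and grips with 3 to 60 N. Pads are 15 mm wide; open, the fingers measure 128 mm over their backs; the gripper's body (75 mm by 188 mm) begins 65 mm behind the grasp point.
Start: joints at [-1.306, 0.116, 1.442, -0, 1.584, -0.038], TCP at [0.201, -0.644, 0.197] pointing down, gripper open.
Joint ranges: [-2.83, 2.83], [-0.83, 2.19], [0.07, 2.5], [-1.14, 4.28], [0.01, 3], [-2.97, 2.97]. Speed limits (rad/s): [1.89, 1.89, 2.22, 3.14, 3.14, 3.14].

INTERFACE

Orientations are given as a 3x3 rotation matrix whose columns are the frame's x, y, z axes.
In Python, from cell import manip gives the robot as it stands.
- The arm moves only by the tool apply_moves, never from a script. Its argument "motion" is one flat list of numbers, 5 for each row, row after row: the closure, from -1 (fully open) to 1 (shut), then the shift along the world's x, y, z scaled (see below), then the turn about the world's z scaled (see below). In form: [grip, x, y, z, roll, grip, x, y, z, roll, ...]. A call has 1 to 10 rows; each row shifts and turns the commanded pose from where the row before left it; what a row does not reach is not made up. The controller multiplies each number of a shift by 0.8 m and each number of a turn by 0.08 rad. A row lasts 1/12 s, in which the tool goes at most 41.7 mm and 7.16 degrees, less where a joint would pass 70% of its speed; a pose out of reach is approached as far as the arm can. A call with a number of a shift or a turn outside -1 to 1 is refused whole. A call with a gripper value outside its range is refused whole. The fingers move at their own pace and stop on an object; "grip_force" is the grip in N (left out, the last holds). Time passes only in rows, so rows that do not move let the fingers close. It gives the time, the measured TCP pose, the force, the opening and the grip force at its end, in the units of the state.
- manip.sense(): the state, without advancing time (a new reading comes with each control period).
- manip.capture(name): name is "side" or "top"; returns the picture (420x560x3 uint8, red, green, blue); there is no depth.
- manip.calibration(name): a dict with "fx", "fy", "cx", "cy" (pixels), "rvec" (rotation vector, rad) and "tvec" (3), from world to camera coordinates, as OpenCV has them. Camera axes: x right, y down, z forward; pixel columns grow to the right and rows downward; lengths in m; the calibration is good to about 2 mm. A picture is of the moment at which its call begins. calibration takes no time and is no camera call.
- manip.hand_in(): hands the job in; it is judged then, once.
The state is a dict: "clock": time; "qpos": joint angles; "qd": joint speeds; "joint_torque": joint torques, N m; "tcp_pos": TCP position; "ee_rot": TCP orientation; "contact_force": force on the tool from outside, world axes, zero at the start; "ft_torque": the same for the moment, N m; "gripper_width": finger opening in m; "gripper_force": force on a finger pad.
Only numpy, scipy, OpenCV 4.12 (cv2) and the standard library are available. Lean on these libraries where they do the work, as an engineer would, in place of code of your own. Each camera call takes 0.05 s, during which the arm holds its last target. There are 200 camera calls.

## Working session

There is one attempt and no reset: what is moved stays moved. The work goes in short steps, Python scripts to look and compute and a tool call to move; the robot and the scene stay as the last step left them, time stands still between calls to the robot, and variables do not carry over. Pictures are saved under pics/ and viewed, at most 14 in all, crops included, and the job is handed in when it is done.

Besides the shell and the picture viewer there is one more tool, called after ">>>" as name(argument=value, ...) on one line, values as JSON. apply_moves: Moves the arm, as the interface text tells. Shifts and turns lie within -1 to 1; 1 stands for 0.8 m of shift or 0.08 rad of turn. Its arguments: {"type":"object","properties":{"motion":{"type":"array"},"grip_force":{"type":"number"}},"required":["motion"]}

```bash
ls; mkdir -p pics
python3 - <<'E'
from cell import manip
import cv2
for n in("side","top"):
    im=manip.capture(n); cv2.imwrite(f"pics/{n}0.png",im[:,:,::-1]); c=manip.calibration(n); print(n,c)
    R=cv2.Rodrigues(c["rvec"])[0]; print(-R.T@c["tvec"])
s=manip.sense(); print(s)
E
```

```text
pics
side {'fx': 427.90156965468384, 'fy': 427.90156965468384, 'cx': 279.41726023178313, 'cy': 201.13557916557414, 'rvec': array([ 0.31233545, -2.83440872,  1.11288925]), 'tvec': array([0.43177576, 0.09483447, 0.98342572])}
[0.29039484 0.67924624 0.78539507]
top {'fx': 482.54377202189534, 'fy': 482.54377202189534, 'cx': 278.9320223445636, 'cy': 207.36963908088114, 'rvec': array([ 2.22187217, -2.1607769 ,  0.06039915]), 'tvec': array([0.01939217, 0.42712813, 1.19764535])}
[0.35748578 0.02798736 1.22007767]
{'clock': 0.1, 'qpos': array([-1.30577166e+00,  1.16417948e-01,  1.44219294e+00,  1.81847252e-05,
        1.58401743e+00, -3.78128024e-02]), 'qd': array([ 0.00088234, -0.00126326, -0.00123937,  0.00041275,  0.00014054,
       -0.00086835]), 'joint_torque': array([ 2.54903825e-03, -7.22885013e+01, -6.23863935e+01,  7.82633247e-02,
        2.27481133e-02, -7.71721579e-05]), 'tcp_pos': array([ 0.20123861, -0.64408318,  0.19629599]), 'ee_rot': array([[ 9.54494054e-01,  2.98229838e-01, -2.53725606e-04],
       [ 2.98229940e-01, -9.54493528e-01,  1.00426485e-03],
       [ 5.73222949e-05, -1.03423340e-03, -9.99999464e-01]]), 'contact_force': array([-0.49760698,  0.05469664, -0.60204119]), 'ft_torque': array([ 0.03149243, -0.00136988, -0.02103303]), 'gripper_force': 0.0, 'gripper_width': 0.0931130830374431}
```

View pics/top0.png

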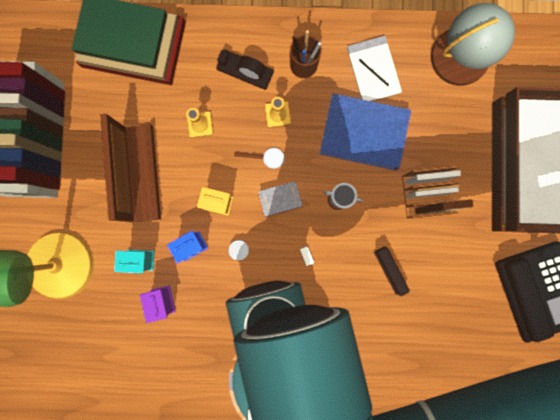

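View pics/side0.png

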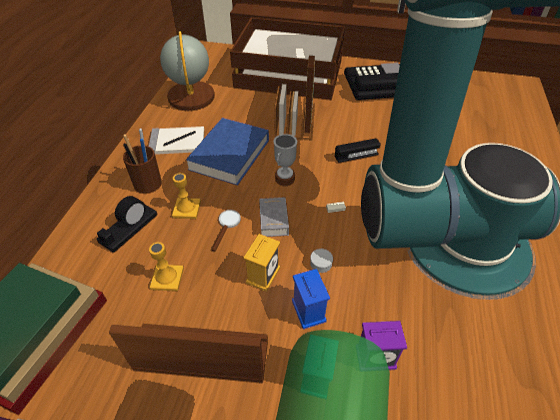

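Top view: image up is +x and left is +y. The real clock is at about (214,201), the ledge (130,168), the sorter (435,190), the album (367,131), the book (281,198) and the trophy (343,196). I'll enlarge these areas.

Run:
```python
import cv2
t=cv2.imread("pics/top0.png");s=cv2.imread("pics/side0.png")
def crop(im,x0,y0,w,h,k,n):
    c=cv2.resize(im[y0:y0+h,x0:x0+w],None,fx=k,fy=k,interpolation=cv2.INTER_CUBIC)
    for i in range(0,w,20): cv2.line(c,(i*k,0),(i*k,6 if i%100 else 14),(255,255,255),1); cv2.putText(c,str(x0+i),(i*k,24),0,.35,(255,255,255),1)
    for i in range(0,h,20): cv2.line(c,(0,i*k),(6,i*k),(255,255,255),1); cv2.putText(c,str(y0+i),(8,i*k+4),0,.35,(255,255,255),1)
    cv2.imwrite(f"pics/{n}.png",c)
crop(t,100,90,200,140,4,"tL"); crop(t,300,90,200,140,4,"tR")
crop(s,100,180,200,150,4,"sL"); crop(s,180,40,160,150,4,"sR")
```

```text
(no output)
```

View pics/tL.png

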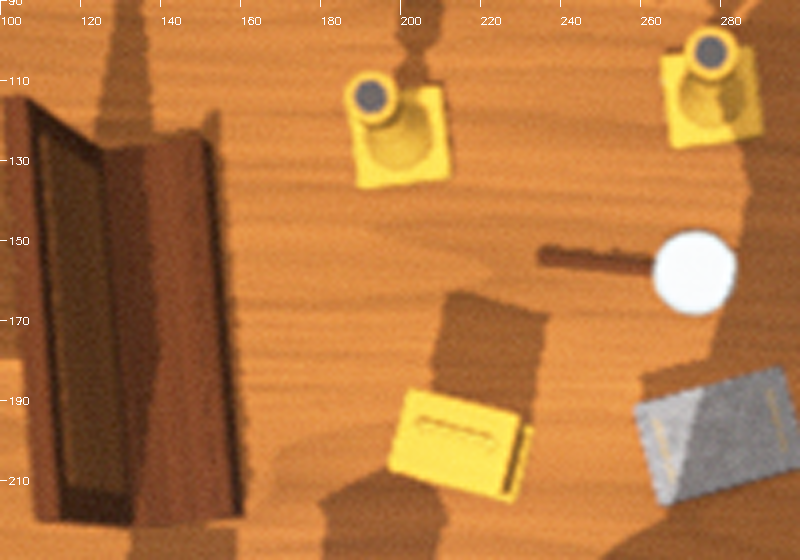

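View pics/tR.png

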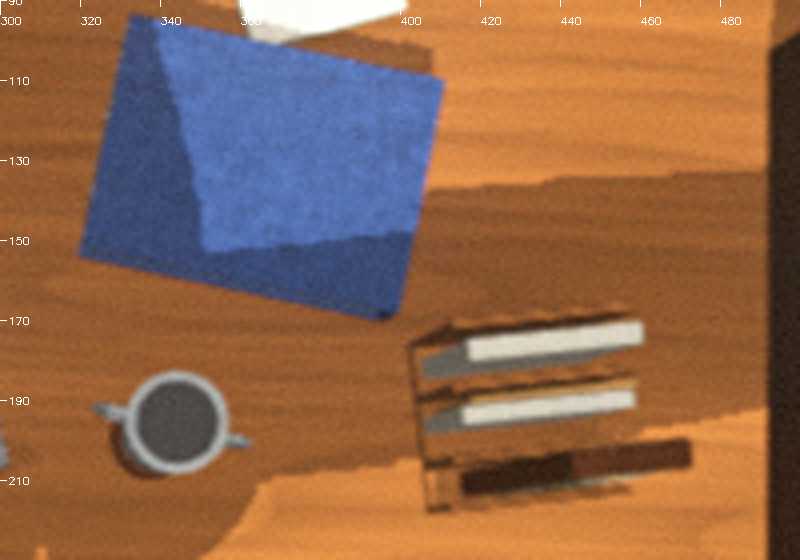

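View pics/sL.png

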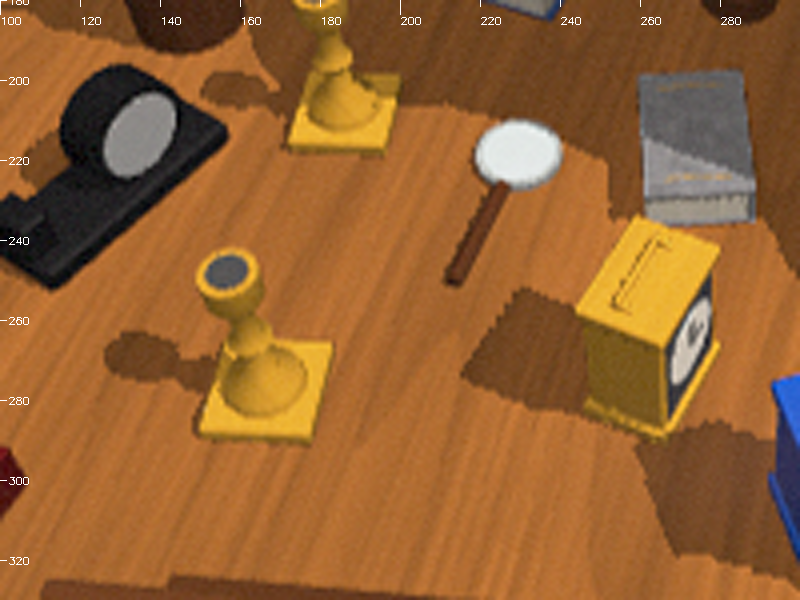

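View pics/sR.png

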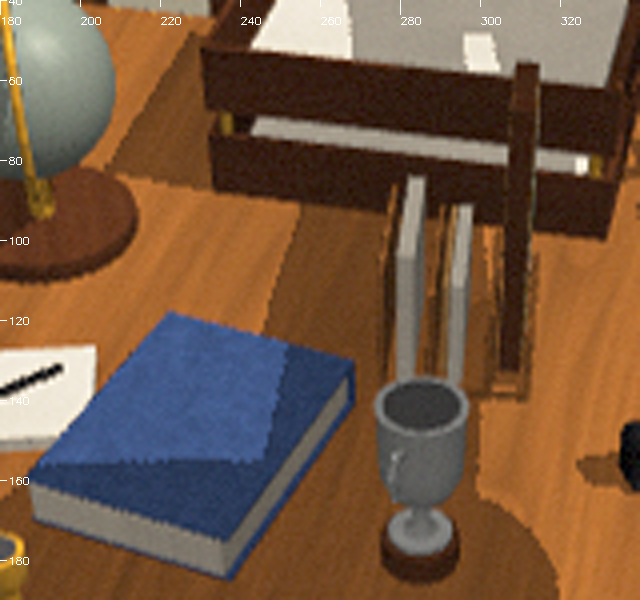

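```bash
cat > h.py <<'E'
import numpy as np, cv2, itertools
from scipy.optimize import least_squares
from cell import manip
C={n:manip.calibration(n) for n in("top","side")}
def proj(n,P):
    c=C[n]; K=np.array([[c["fx"],0,c["cx"]],[0,c["fy"],c["cy"]],[0,0,1]])
    return cv2.projectPoints(np.asarray(P,float).reshape(-1,3),c["rvec"],c["tvec"],K,None)[0][:,0]
def W(p,P):
    c,s=np.cos(p[2]),np.sin(p[2]); P=np.asarray(P,float)
    return np.c_[p[0]+c*P[:,0]-s*P[:,1],p[1]+s*P[:,0]+c*P[:,1],P[:,2]]
def fit(obs,p0):  # obs: list (cam, local pt, px)
    f=lambda p: np.concatenate([(proj(n,W(p,[l]))-np.array(u)).ravel() for n,l,u in obs])
    r=least_squares(f,p0,loss="soft_l1",x_scale=[.01,.01,.05]); return r.x,r.fun.reshape(-1,2)
def cc(ox,oy,u,k=4): return ((u[0]+.5)/k-.5+ox,(u[1]+.5)/k-.5+oy)
def box(x0,x1,y0,y1,z0,z1): return [np.array([a,b]) for a,b in itertools.combinations(itertools.product((x0,x1),(y0,y1),(z0,z1)),2) if sum(i!=j for i,j in zip(a,b))==1]
E
cat > fit0.py <<'E'
from h import *
tL=lambda *u:cc(100,90,u); tR=lambda *u:cc(300,90,u); sL=lambda *u:cc(100,180,u); sR=lambda *u:cc(180,40,u)
def corners(cam,a,b,z,**k): # keys pp,pm,mp,mm sign of x,y
    s={'p':1,'m':-1}; return [(cam,(s[q[0]]*a/2,s[q[1]]*b/2,z),u) for q,u in k.items()]
O={}
O["clock"]=corners("top",.05,.068,.095,pp=tL(408,388),pm=tL(520,412),mm=tL(513,502),mp=tL(388,466))+corners("side",.05,.068,.095,pm=sL(640,216),mm=sL(720,248),mp=sL(664,347),pp=sL(577,308))+corners("side",.05,.068,0,mp=sL(662,437))
O["book"]=corners("top",.064,.096,.03,pp=tL(633,405),pm=tL(780,367),mm=tL(808,463),mp=tL(665,506))+corners("side",.064,.096,.03,pm=sL(638,72),mm=sL(742,70),mp=sL(752,193),pp=sL(645,193))
O["album"]=corners("top",.15,.2,.04,pp=tR(130,14),pm=tR(443,80),mm=tR(398,318),mp=tR(80,256))+corners("side",.15,.2,.04,mm=sR(353,362),pm=sR(170,312),pp=sR(32,487),mp=sR(228,542))
O["trophy"]=[("top",(0,0,.128),tR(176,423)),("side",(0,0,.128),sR(421,405)),("top",(0,.048,.1),tR(93,406)),("top",(0,-.048,.1),tR(250,441))]
O["picture"]=corners("top",.016,.064,.22,pp=tR(575,455),pm=tR(690,440),mm=tR(692,465),mp=tR(575,482))+corners("side",.016,.064,.22,pp=sR(515,65),mp=sR(538,67))
O["cl"]=[("top",(0,0,.11),tL(371,97)),("side",(0,0,.11),sL(230,271))]+corners("top",.06,.06,.008,pp=tL(348,98),pm=tL(440,86),mm=tL(450,178),mp=tL(357,188))
O["cr"]=[("top",(0,0,.11),tL(711,52))]+corners("top",.06,.06,.008,pp=tL(660,57),pm=tL(753,48),mm=tL(764,133),mp=tL(672,149))+corners("side",.06,.06,.008,pm=sL(313,72),mm=sL(400,74),mp=sL(384,150),pp=sL(290,146))
O["ledge"]=[("top",(.04,-.12,.155),tL(5,98)),("top",(.025,-.12,.155),tL(28,98)),("top",(.04,.12,.155),tL(37,520)),("top",(.025,.12,.155),tL(61,520)),("top",(.025,-.12,.018),tL(105,150)),("top",(.025,.12,.018),tL(131,525)),("top",(-.04,-.12,.032),tL(203,138)),("top",(-.04,.12,.032),tL(236,517))]
P={}
for k,o in O.items():
    p,r=fit(o,[.45,.4 if k=="ledge" else 0,1.57 if k=="ledge" else 0]); P[k]=p
    print(k,np.round(p,4),"res",np.round(np.hypot(*r.T),1))
d=P["cl"]-P["cr"]; print("dist",np.hypot(d[0],d[1]),"yaw",np.arctan2(-d[0],d[1]))
import pickle; pickle.dump(P,open("P.pkl","wb"))
B={"clock":[box(-.025,.025,-.034,.034,0,.095)],"book":[box(-.032,.032,-.048,.048,0,.03)],"album":[box(-.075,.075,-.1,.1,0,.04)],
"picture":[box(-.008,.008,-.032,.032,.01,.22)],"ledge":[box(-.04,.04,-.12,.12,0,.018),box(-.04,-.03,-.12,.12,.018,.032),box(.025,.04,-.12,.12,0,.155)],
"cl":[box(-.03,.03,-.03,.03,0,.008)],"cr":[box(-.03,.03,-.03,.03,0,.008)],"trophy":[box(-.0275,.0275,-.0275,.0275,.09,.124)]}
for n,(x0,y0,w,h) in {"side":(100,180,200,220),"top":(95,85,400,150)}.items():
    k=3 if n=="side" else 2
    im=cv2.resize(cv2.imread(f"pics/{n}0.png"),None,fx=k,fy=k,interpolation=cv2.INTER_CUBIC)
    for q,bs in B.items():
        for b in bs:
            for e in b:
                u=(proj(n,W(P[q],e))+.5)*k-.5; cv2.line(im,*[tuple(int(v) for v in np.round(a)) for a in u],(255,255,0),1)
    cv2.imwrite(f"pics/ov_{n}.png",im[y0*k:(y0+h)*k,x0*k:(x0+w)*k])
a=cv2.imread("pics/ov_side.png")[:600,:600]
cv2.imwrite("pics/ov_side.png",a)
E
python3 fit0.py
```

```text
clock [ 0.4354  0.1863 -0.2313] res [1.  0.5 4.2 0.8 1.7 2.  0.9 0.7 3.1]
book [0.449  0.0307 0.2901] res [0.7 1.  0.1 2.  0.3 1.1 1.9 0.4]
album [ 0.6198 -0.1753 -0.1743] res [1.4 0.3 0.7 1.4 2.1 0.9 2.5 1.8]
trophy [ 0.453  -0.1152 -0.1913] res [0.8 0.9 0.9 0.3]
picture [ 0.4311 -0.341   0.1415] res [ 1.5  1.1  1.5  0.2 10.2 10. ]
cl [0.6335 0.2395 0.1434] res [0.3 0.4 0.5 0.2 0.2 0.2]
cr [0.6655 0.042  0.161 ] res [0.2 0.6 1.2 0.7 0.5 0.6 1.6 1.2 0.9]
ledge [0.5024 0.382  1.6944] res [0.8 1.  1.2 0.4 0.4 1.6 1.  0.4]
dist 0.20006259274106722 yaw 0.16078888794757853
```

View pics/ov_side.png

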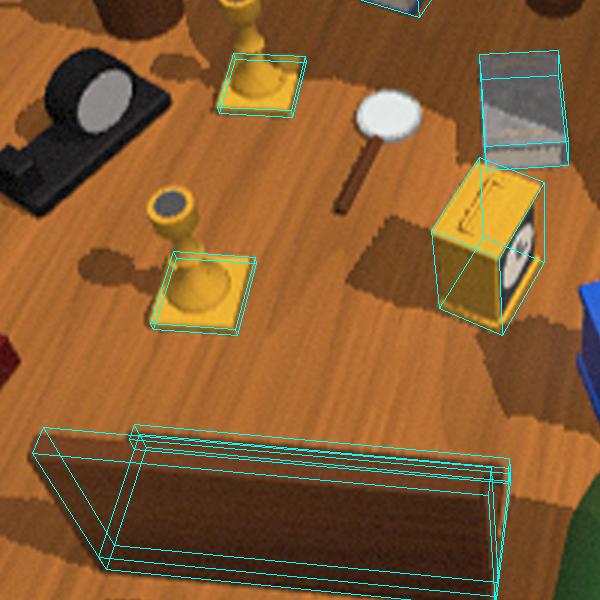

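View pics/ov_top.png

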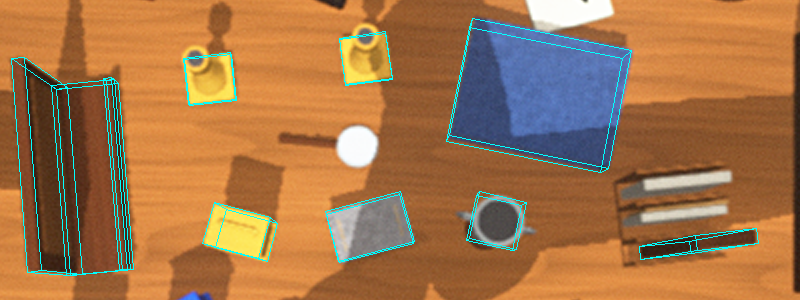

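```bash
cat > f1.py <<'E'
from h import *
tR=lambda *u:cc(300,90,u); sR=lambda *u:cc(180,40,u)
p=[0.4311,-0.341,.1415]
print(proj("side",W(p,[(.008,.032,.22),(-.008,.032,.22),(.008,-.032,.22),(-.008,-.032,.22),(0,.032,.06)])), [sR(515,65),sR(538,67),sR(500,365)])
# general two-tilt fit: params x,y (foot),yaw,tilt about y
def Q(q,P):
    P=np.array(P,float); c,s=np.cos(q[3]),np.sin(q[3]); P2=np.c_[c*P[:,0]+s*P[:,2],P[:,1],-s*P[:,0]+c*P[:,2]+.01]; return W(q[:3],P2)
o=[("top",(.008,.032,.21),tR(575,455)),("top",(.008,-.032,.21),tR(690,440)),("top",(-.008,-.032,.21),tR(692,465)),("top",(-.008,.032,.21),tR(575,482)),("side",(.008,.032,.21),sR(515,65)),("side",(-.008,.032,.21),sR(538,67)),("side",(.008,.032,.06),sR(502,350)),("side",(-.008,.032,.06),sR(522,350))]
f=lambda q:np.concatenate([(proj(n,Q(q,[l]))-u).ravel() for n,l,u in o])
r=least_squares(f,p+[0]);print(np.round(r.x,4),np.round(r.fun.reshape(-1,2),1))
import cv2
s=cv2.imread("pics/side0.png")[40:150,250:350];t=cv2.imread("pics/top0.png")[155:235,395:495]
g=lambda a,k:cv2.resize(a,None,fx=k,fy=k,interpolation=cv2.INTER_CUBIC)
a=g(s,4);b=g(t,4);b=cv2.copyMakeBorder(b,0,a.shape[0]-b.shape[0],0,0,0);cv2.imwrite("pics/pic.png",np.hstack([a,b]))
E
python3 f1.py
```

```text
[[308.73317723  66.04499649]
 [315.01496612  66.29647088]
 [309.49631694  53.58154022]
 [315.53819182  53.81398647]
 [308.74799211 117.82416052]] [(308.375, 55.875), (314.125, 56.375), (304.625, 130.875)]
[ 0.4332 -0.3391  0.1408 -0.0103] [[ -1.8  -1.1]
 [  0.   -0.8]
 [  0.5   0.6]
 [ -0.8  -0.2]
 [  0.3  10.5]
 [  0.8  10.3]
 [  0.3 -12.1]
 [  1.  -11.8]]
```

View pics/pic.png

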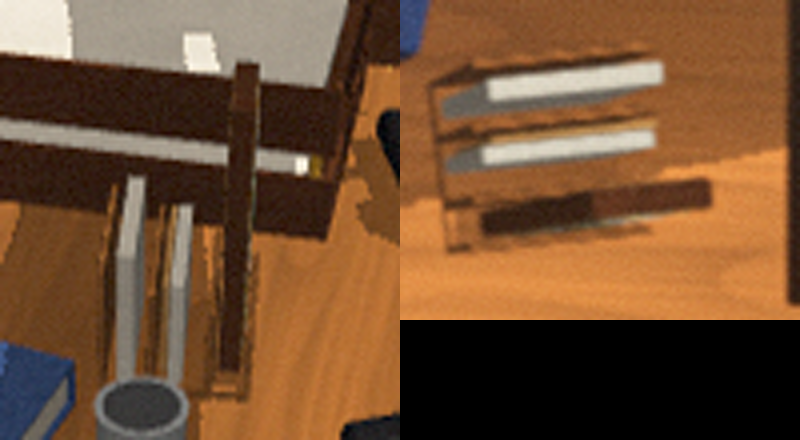

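>>> apply_moves(motion=[-1,0,0,0.04,-0.2,-1,0,0,0.04,-0.2,-1,0.024,0.032,0,-0.2,-1,0.024,0.032,0,-0.2,-1,0.024,0.032,0,-0.2,-1,0.024,0.032,0,-0.2,-1,0.024,0.032,0,-0.2,-1,0.024,0.032,0,-0.2,-1,0.024,0.032,0,-0.2,-1,0.024,0.032,0,-0.22])

```text
clock: 0.93
tcp_pos: [0.3555, -0.4381, 0.2607]
ee_rot: [[0.99, 0.14, -0.0], [0.14, -0.99, 0.0], [-0.0, -0.0, -1.0]]
contact_force: [1.0, -0.7, 0.1]
gripper_width: 0.0927
gripper_force: 0.0
```

>>> apply_moves(motion=[-1,0.024,0.032,0,0,-1,0.024,0.032,0,0,-1,0.024,0.032,0,0,-1,0.024,0.03,0,0,-1,0,0,0,0,-1,0,0,0,0], grip_force=15)

```text
clock: 1.43
tcp_pos: [0.4323, -0.3377, 0.2607]
ee_rot: [[0.99, 0.143, -0.0], [0.143, -0.99, 0.0], [-0.0, -0.0, -1.0]]
contact_force: [0.4, 1.4, -0.3]
gripper_width: 0.0931
gripper_force: 0.0
```

>>> apply_moves(motion=[-1,0,-0.004,-0.03,0,-1,0,0,-0.03,0,-1,0,0,-0.03,0,-1,0,0,-0.028,0,-1,0,0,0,0,0.5,0,0,0,0,1,0,0,0,0,1,0,0,0,0,1,0,0,0,0,1,0,0,0,0], grip_force=20)

```text
clock: 2.27
tcp_pos: [0.4319, -0.3422, 0.1676]
ee_rot: [[0.99, 0.141, 0.001], [0.141, -0.99, -0.001], [0.001, 0.001, -1.0]]
contact_force: [0.5, -0.1, 1.1]
gripper_width: 0.0642
gripper_force: 2.5
```

>>> apply_moves(motion=[1,0,0,0,0,1,0,0,0,0,1,0,0,0,0,1,0,0,0,0])

```text
clock: 2.6
tcp_pos: [0.432, -0.342, 0.1675]
ee_rot: [[0.99, 0.141, 0.001], [0.141, -0.99, -0.001], [0.001, 0.001, -1.0]]
contact_force: [-0.3, 1.1, 6.8]
gripper_width: 0.0644
gripper_force: 20.0
```

>>> apply_moves(motion=[1,0,0,0.02,0,1,0,0,0.03,0,1,0,0,0.04,0,1,0,0,0.04,0,1,0,0,0.04,0,1,0,0,0.04,0,1,0,0,0.03,0,1,0.003,0.01,0,0.6,1,0.003,0.02,0,0.6,1,0.003,0.03,0,0.8])

```text
clock: 3.43
tcp_pos: [0.4389, -0.2943, 0.3583]
ee_rot: [[0.955, 0.297, -0.0], [0.297, -0.955, 0.0], [-0.0, -0.0, -1.0]]
contact_force: [0.0, 0.5, -1.4]
gripper_width: 0.0642
gripper_force: 19.9
```

>>> apply_moves(motion=[1,0.004,0.035,0,0.8,1,0.004,0.035,0,0.8,1,0.004,0.035,0,0.8,1,0.004,0.035,0,0.8,1,0.004,0.035,0,0.8,1,0.004,0.035,0,0.8,1,0.004,0.035,0,0.8,1,0.004,0.035,0,0.8,1,0.004,0.035,0,0.8,1,0.004,0.035,0,0.8])

```text
clock: 4.27
tcp_pos: [0.4707, -0.0125, 0.3586]
ee_rot: [[0.586, 0.81, 0.0], [0.81, -0.586, -0.0], [0.0, 0.0, -1.0]]
contact_force: [-0.5, -1.7, -1.7]
gripper_width: 0.0639
gripper_force: 19.9
```

>>> apply_moves(motion=[1,0.004,0.035,0,0.8,1,0.004,0.035,0,0.8,1,0.004,0.035,0,0.8,1,0.004,0.035,0,0.8,1,0.004,0.035,0,0.8,1,0.004,0.035,0,0.8,1,0.004,0.035,0,0.8,1,0.004,0.035,0,0.8,1,0.004,0.03,0,0.8,1,0.003,0.02,0,0.2])

```text
clock: 5.1
tcp_pos: [0.502, 0.2521, 0.3582]
ee_rot: [[0.033, 0.999, -0.001], [0.999, -0.033, -0.0], [-0.0, -0.001, -1.0]]
contact_force: [0.0, -0.3, -1.1]
gripper_width: 0.0641
gripper_force: 19.9
```

>>> apply_moves(motion=[1,0.001,0.03,0,0.5,1,0.001,0.03,0,0.5,1,0.001,0.03,0,0.5,1,0,0.03,0,0.45,1,0,0.019,0,0,1,0,0,0,0,1,0,0,0,0,1,0,0,0,0])

```text
clock: 5.77
tcp_pos: [0.5046, 0.3606, 0.3586]
ee_rot: [[-0.116, 0.993, 0.0], [0.993, 0.116, -0.0], [-0.0, 0.0, -1.0]]
contact_force: [-0.1, 0.2, -0.8]
gripper_width: 0.0644
gripper_force: 20.0
```

```bash
cat >> h.py <<'E'
def shot(n,x0,y0,w,h,k,name,boxes=()):
    im=manip.capture(n)[:,:,::-1]; im=cv2.resize(im,None,fx=k,fy=k,interpolation=cv2.INTER_CUBIC)
    for p,bs in boxes:
        for e in bs:
            u=(proj(n,W(p,e))+.5)*k-.5; cv2.line(im,*[tuple(int(v) for v in np.round(a)) for a in u],(255,255,0),1)
    im=im[y0*k:(y0+h)*k,x0*k:(x0+w)*k]
    cv2.imwrite(f"pics/{name}.png",im); return im
E
python3 - <<'E'
from h import *
s=manip.sense();t=s["tcp_pos"];R=s["ee_rot"];print(t,np.arctan2(R[1,0],R[0,0]))
z=t[2]+.019-.1765
p=[t[0],t[1],np.arctan2(R[1,0],R[0,0])]
a=shot("side",140,180,200,200,3,"a",[(p,box(-.008,.008,-.032,.032,z,z+.21))])
b=shot("top",80,90,130,150,3,"b",[(p,box(-.008,.008,-.032,.032,z,z+.21))])
b=cv2.copyMakeBorder(b,0,150,0,0,0)
cv2.imwrite("pics/ab.png",np.hstack([a,b])[:600,:800]);print(z)
E
```

```text
[0.50461827 0.36055245 0.35864691] 1.687518952769494
0.2011469104974784
```

View pics/ab.png

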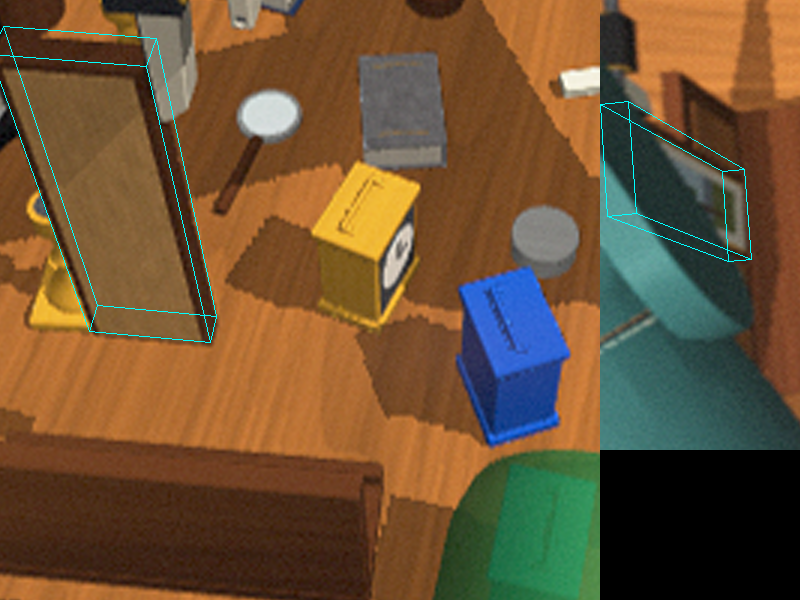

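>>> apply_moves(motion=[1,0,0.005,-0.02,0.1,1,0,0,-0.036,0,1,0,0,-0.036,0,1,0,0,-0.036,0,1,0,0,-0.036,0,1,0,0,-0.036,0,1,0,0,-0.02,0,1,0,0,-0.006,0,1,0,0,0,0,1,0,0,0,0])

```text
clock: 6.7
tcp_pos: [0.5048, 0.3649, 0.1788]
ee_rot: [[-0.125, 0.992, 0.001], [0.992, 0.125, 0.001], [0.0, 0.001, -1.0]]
contact_force: [-0.5, 0.0, -0.6]
gripper_width: 0.0641
gripper_force: 20.0
```

>>> apply_moves(motion=[1,0,0,-0.001,0,1,0,0,-0.001,0,1,0,0,0,0])

```text
clock: 6.95
tcp_pos: [0.5047, 0.3653, 0.1767]
ee_rot: [[-0.126, 0.992, 0.001], [0.992, 0.126, 0.0], [0.0, 0.001, -1.0]]
contact_force: [-0.2, -0.8, -1.3]
gripper_width: 0.064
gripper_force: 20.0
```

>>> apply_moves(motion=[1,0,0,-0.001,0,1,0,0,0,0,1,0,0,0,0])

```text
clock: 7.2
tcp_pos: [0.5045, 0.3653, 0.1755]
ee_rot: [[-0.126, 0.992, 0.0], [0.992, 0.126, 0.0], [0.0, 0.0, -1.0]]
contact_force: [0.1, -0.7, -1.3]
gripper_width: 0.0643
gripper_force: 20.0
```

>>> apply_moves(motion=[1,0,0,-0.001,0,1,0,0,0,0,1,0,0,0,0])

```text
clock: 7.45
tcp_pos: [0.5046, 0.3655, 0.1754]
ee_rot: [[-0.126, 0.992, 0.001], [0.992, 0.126, 0.001], [0.001, 0.001, -1.0]]
contact_force: [-1.4, 0.5, 5.2]
gripper_width: 0.0641
gripper_force: 20.0
```

>>> apply_moves(motion=[1,0,-0.002,0.0005,0,1,0,-0.002,0,0,1,0.001,-0.001,0,0,1,0,0,0,0])

```text
clock: 7.78
tcp_pos: [0.5051, 0.3612, 0.1753]
ee_rot: [[-0.126, 0.992, -0.001], [0.992, 0.126, 0.0], [0.0, -0.0, -1.0]]
contact_force: [-3.1, -0.1, 6.2]
gripper_width: 0.0638
gripper_force: 20.0
```

>>> apply_moves(motion=[1,0,-0.002,0,0,1,0,0,0,0,1,0,0,0,0])

```text
clock: 8.03
tcp_pos: [0.5051, 0.3597, 0.1753]
ee_rot: [[-0.126, 0.992, -0.0], [0.992, 0.126, 0.0], [0.0, -0.0, -1.0]]
contact_force: [-2.6, -0.0, 4.8]
gripper_width: 0.064
gripper_force: 20.0
```

>>> apply_moves(motion=[1,0,0,0.002,0,1,0,0,0,0,1,0,-0.002,0,0,1,0,-0.002,0,0,1,0,0,0,0])

```text
clock: 8.45
tcp_pos: [0.5053, 0.3561, 0.1763]
ee_rot: [[-0.126, 0.992, -0.0], [0.992, 0.126, -0.0], [-0.0, -0.0, -1.0]]
contact_force: [0.3, -0.3, -1.4]
gripper_width: 0.0639
gripper_force: 20.0
```

>>> apply_moves(motion=[1,0,0,-0.001,0,1,0,0,-0.001,0,1,0,0,0,0])

```text
clock: 8.7
tcp_pos: [0.5053, 0.3566, 0.1753]
ee_rot: [[-0.126, 0.992, 0.0], [0.992, 0.126, 0.0], [0.0, 0.0, -1.0]]
contact_force: [0.2, -0.9, 3.0]
gripper_width: 0.0638
gripper_force: 20.0
```

>>> apply_moves(motion=[1,-0.001,0.0076,0,0,1,-0.001,0.0076,0,0,1,-0.001,0.0076,-0.0005,0,1,-0.001,0.0076,-0.0005,0,1,0,0,0,0], grip_force=10)

```text
clock: 9.12
tcp_pos: [0.5018, 0.3824, 0.1744]
ee_rot: [[-0.127, 0.992, 0.0], [0.992, 0.127, 0.001], [0.001, 0.0, -1.0]]
contact_force: [-2.0, -0.1, 5.5]
gripper_width: 0.0644
gripper_force: 10.0
```

>>> apply_moves(motion=[1,-0.001,0.0076,-0.001,0,1,-0.001,0.0076,-0.001,0,1,-0.001,0.0076,-0.0015,0,1,0,0,0,0])

```text
clock: 9.45
tcp_pos: [0.4994, 0.4007, 0.1717]
ee_rot: [[-0.127, 0.992, 0.0], [0.992, 0.127, 0.001], [0.001, 0.0, -1.0]]
contact_force: [-1.1, 1.5, 6.9]
gripper_width: 0.0639
gripper_force: 10.0
```

Run:
```python
from h import *
a=shot("side",120,190,200,200,3,"c1"); b=shot("top",80,90,130,150,3,"c2")
b=cv2.copyMakeBorder(b,0,150,0,0,0)
cv2.imwrite("pics/c.png",np.hstack([a,b])[:600,:800])
```

```text
(no output)
```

View pics/c.png

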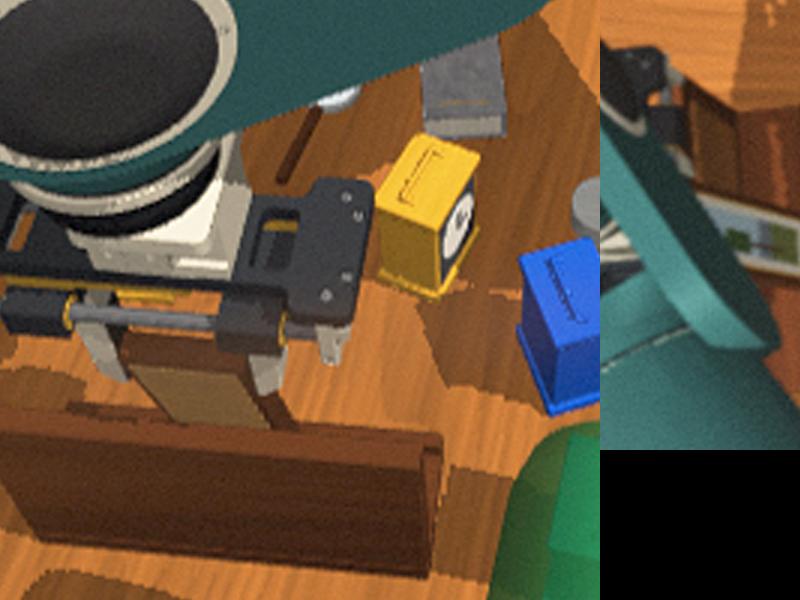

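>>> apply_moves(motion=[1,0,0.004,-0.0005,0,1,-0.001,0.004,-0.0005,0,1,0,0,0,0])

```text
clock: 9.8
tcp_pos: [0.4987, 0.4064, 0.1705]
ee_rot: [[-0.127, 0.992, 0.0], [0.992, 0.127, 0.0], [0.0, 0.0, -1.0]]
contact_force: [-2.5, -0.2, 4.5]
gripper_width: 0.0637
gripper_force: 10.0
```

>>> apply_moves(motion=[1,0,0,0,0,0.2,0,0,0,0,-0.3,0,0,0,0,-0.6,0,0,0,0,-0.8,0,0,0,0,-1,0,0,0,0,-1,0,0,0,0,-1,0,0,0,0])

```text
clock: 10.47
tcp_pos: [0.4989, 0.4054, 0.1703]
ee_rot: [[-0.126, 0.992, -0.0], [0.992, 0.126, -0.0], [-0.0, -0.0, -1.0]]
contact_force: [0.3, -1.1, -0.1]
gripper_width: 0.0912
gripper_force: 0.0
```

>>> apply_moves(motion=[-1,0,0,0.03,0,-1,0,0,0.04,0,-1,0,0,0.04,0,-1,-0.005,-0.02,0,-0.5,-1,-0.01,-0.035,0,-0.6,-1,-0.01,-0.035,0,-0.6,-1,-0.01,-0.035,0,-0.6,-1,-0.01,-0.035,0,-0.6,-1,-0.01,-0.035,0,-0.6,-1,-0.01,-0.035,0,-0.6])

```text
clock: 11.3
tcp_pos: [0.4463, 0.2203, 0.2585]
ee_rot: [[0.202, 0.979, 0.0], [0.979, -0.202, -0.0], [0.0, 0.0, -1.0]]
contact_force: [0.8, -0.7, -0.7]
gripper_width: 0.0931
gripper_force: 0.0
```

>>> apply_moves(motion=[-1,-0.01,-0.035,0,-0.97,-1,-0.004,-0.009,0,0,-1,0,0,0,0,-1,0,0,0,0])

```text
clock: 11.63
tcp_pos: [0.4359, 0.1865, 0.2588]
ee_rot: [[0.275, 0.961, 0.001], [0.961, -0.275, 0.0], [0.001, 0.0, -1.0]]
contact_force: [0.3, 0.2, 1.0]
gripper_width: 0.093
gripper_force: 0.0
```

Run:
```python
from h import *
s=manip.sense();t=s["tcp_pos"];R=s["ee_rot"];print(t,np.arctan2(R[1,0],R[0,0]),s["gripper_width"])
a=shot("side",110,180,200,200,3,"d1"); b=shot("top",90,90,130,150,3,"d2")
b=cv2.copyMakeBorder(b,0,150,0,0,0)
cv2.imwrite("pics/d.png",np.hstack([a,b])[:600,:800])
```

```text
[0.43586833 0.18645487 0.25875389] 1.292139476491189 0.09302284527925368
```

View pics/d.png

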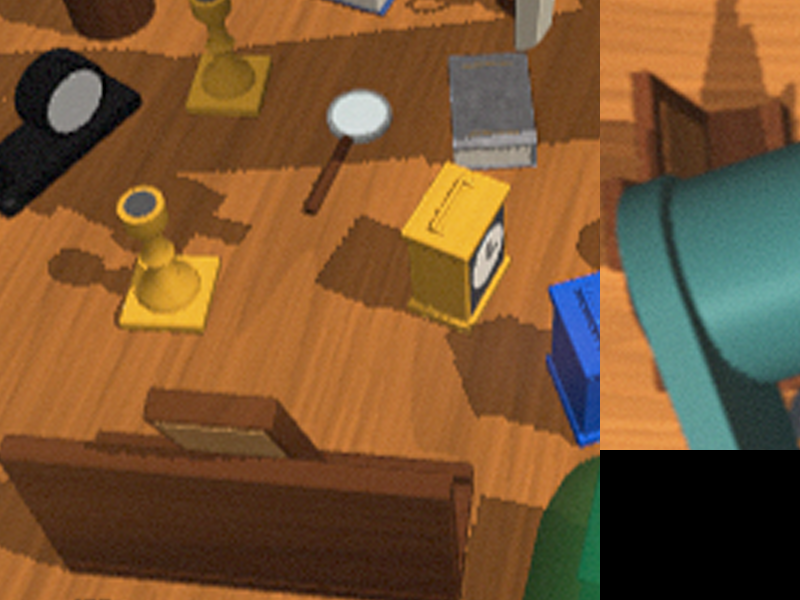

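>>> apply_moves(motion=[-1,0,0,-0.03,0.6,-1,0,0,-0.036,0,-1,0,0,-0.036,0,-1,0,0,-0.036,0,-1,0,0,-0.036,0,-1,0,0,-0.036,0,-1,0,0,-0.036,0,-1,0,0,-0.02,0,-1,0,0,0,0,0.5,0,0,0,0], grip_force=20)

```text
clock: 12.57
tcp_pos: [0.4354, 0.1869, 0.0454]
ee_rot: [[0.228, 0.974, -0.002], [0.974, -0.228, -0.001], [-0.001, -0.002, -1.0]]
contact_force: [0.3, 0.0, 0.9]
gripper_width: 0.0897
gripper_force: 0.0
```

>>> apply_moves(motion=[1,0,0,0,0,1,0,0,0,0,1,0,0,0,0,1,0,0,0,0,1,0,0,0,0,1,0,0,0,0,1,0,0,0,0,1,0,0,0,0])

```text
clock: 13.23
tcp_pos: [0.4359, 0.1863, 0.0461]
ee_rot: [[0.229, 0.973, 0.001], [0.973, -0.229, 0.0], [0.0, 0.001, -1.0]]
contact_force: [1.9, -0.3, 2.2]
gripper_width: 0.0496
gripper_force: 20.0
```

>>> apply_moves(motion=[0,0,0,0,0,-0.5,0,0,0,0,-1,0,0,0,0,-1,0,0,-0.008,0,-1,0,0,-0.009,0,-1,0,0,0,0,1,0,0,0,0,1,0,0,0,0,1,0,0,0,0,1,0,0,0,0])

```text
clock: 14.07
tcp_pos: [0.4358, 0.1863, 0.0324]
ee_rot: [[0.229, 0.973, 0.0], [0.973, -0.229, 0.0], [0.0, 0.0, -1.0]]
contact_force: [-0.8, -0.4, 0.0]
gripper_width: 0.0607
gripper_force: 0.0
```

>>> apply_moves(motion=[1,0,0,0,0,1,0,0,0,0,1,0,0,0,0,1,0,0,0,0,1,0,0,0,0,1,0,0,0,0])

```text
clock: 14.57
tcp_pos: [0.4358, 0.1863, 0.0323]
ee_rot: [[0.229, 0.973, 0.0], [0.973, -0.229, 0.0], [0.0, 0.0, -1.0]]
contact_force: [0.8, -0.7, 2.0]
gripper_width: 0.0496
gripper_force: 20.0
```

>>> apply_moves(motion=[1,0,0,0.01,0,1,0,0,0.03,0,1,0,0,0.04,0,1,0,0,0.03,0,1,0.02,-0.004,0,0.6,1,0.03,-0.006,0,0.6,1,0.03,-0.006,0,0.6,1,0.03,-0.006,0,0.6,1,0.03,-0.006,0,0.6,1,0.03,-0.006,0,0.6])

```text
clock: 15.4
tcp_pos: [0.5723, 0.1587, 0.1198]
ee_rot: [[-0.059, 0.998, -0.001], [0.998, 0.059, -0.0], [-0.0, -0.001, -1.0]]
contact_force: [-0.7, 0.8, -4.3]
gripper_width: 0.0496
gripper_force: 20.0
```

>>> apply_moves(motion=[1,0.03,-0.006,0,0.6,1,0.03,-0.006,0,0.4,1,0.02,-0.005,0,0.28,1,0.017,-0.006,0,0,1,0,0,0,0,1,0,0,0,0])

```text
clock: 15.9
tcp_pos: [0.649, 0.1404, 0.1194]
ee_rot: [[-0.158, 0.987, -0.002], [0.987, 0.158, -0.0], [0.0, -0.002, -1.0]]
contact_force: [-0.3, -0.0, -4.4]
gripper_width: 0.0497
gripper_force: 20.0
```

Run:
```python
from h import *
s=manip.sense();t=s["tcp_pos"];R=s["ee_rot"];print(t,np.arctan2(R[1,0],R[0,0]),s["gripper_width"])
z=t[2]-.0323;p=[t[0],t[1],np.arctan2(R[1,0],R[0,0])-np.pi/2]
shot("side",60,120,240,180,3,"e",[(p,box(-.025,.025,-.034,.034,z,z+.095))])
```

```text
[0.64904915 0.14041808 0.11940836] 1.7293627928271613 0.04965404497438634
```

View pics/e.png

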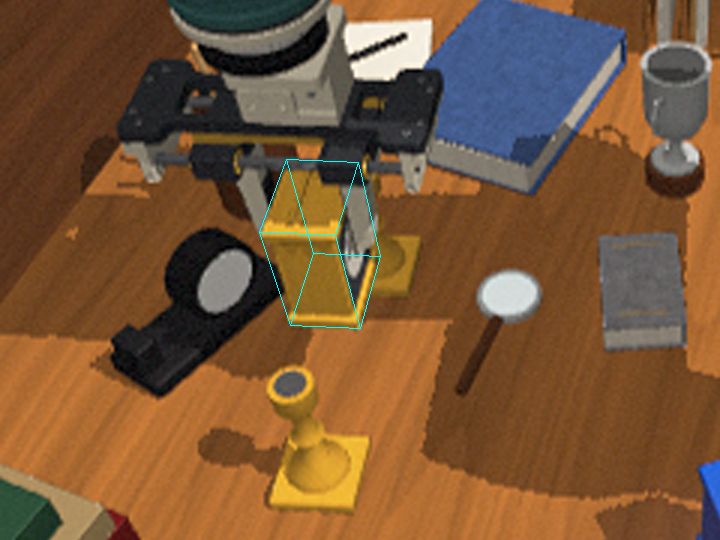

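>>> apply_moves(motion=[1,0.0005,0.0005,-0.02,0,1,0,0,-0.03,0,1,0,0,-0.03,0,1,0,0,-0.02,0,1,0,0,-0.005,0,1,0,0,0,0,1,0,0,-0.002,0,1,0,0,-0.001,0,1,0,0,0,0,1,0,0,0,0])

```text
clock: 16.78
tcp_pos: [0.65, 0.1412, 0.0347]
ee_rot: [[-0.159, 0.987, 0.001], [0.987, 0.158, 0.0], [0.0, 0.001, -1.0]]
contact_force: [-0.1, -0.5, -4.9]
gripper_width: 0.0494
gripper_force: 20.0
```

>>> apply_moves(motion=[1,0,0,-0.002,0,1,0,0,-0.001,0,1,0,0,0,0,1,0,0,0,0])

```text
clock: 17.12
tcp_pos: [0.6502, 0.1411, 0.0323]
ee_rot: [[-0.158, 0.987, 0.001], [0.987, 0.158, 0.0], [-0.0, 0.001, -1.0]]
contact_force: [-0.5, -0.5, 6.3]
gripper_width: 0.0502
gripper_force: 20.0
```

>>> apply_moves(motion=[0.3,0,0,0.0005,0,0,0,0,0,0,-0.5,0,0,0,0,-1,0,0,0,0,-1,0,0,0,0,-1,0,0,0,0,-1,0,0,0.01,0,-1,0,0,0.03,0,-1,0,0,0.04,0,-1,0,0,0.04,0])

```text
clock: 17.95
tcp_pos: [0.6492, 0.141, 0.1288]
ee_rot: [[-0.159, 0.987, -0.001], [0.987, 0.159, -0.0], [0.0, -0.001, -1.0]]
contact_force: [0.1, 0.7, 0.1]
gripper_width: 0.0924
gripper_force: 0.0
```

>>> apply_moves(motion=[-1,0,0,0.04,0,-1,0,0,0.04,0,-1,-0.03,-0.01,0.02,0,-1,-0.03,-0.015,0,0.2,-1,-0.03,-0.016,0,0.25,-1,-0.03,-0.017,0,0.25,-1,-0.03,-0.018,0,0.25,-1,-0.03,-0.02,0,0.25,-1,-0.03,-0.02,0,0.25,-1,-0.03,-0.022,0,0.2])

```text
clock: 18.78
tcp_pos: [0.4563, 0.0303, 0.2082]
ee_rot: [[-0.289, 0.957, 0.0], [0.957, 0.289, 0.0], [-0.0, 0.0, -1.0]]
contact_force: [-0.1, 0.0, 0.9]
gripper_width: 0.0932
gripper_force: 0.0
```

Run:
```python
from h import *
im=manip.capture("side")[:,:,::-1]; cv2.imwrite("pics/f.png",im); cv2.imwrite("pics/ft.png",manip.capture("top")[:,:,::-1])
# numeric check: fit clock pose by matching yellow mask outline on the clock's hull, with side view
hsv=cv2.cvtColor(im,cv2.COLOR_BGR2HSV)
p0=[.6502,.1411,.1586]
m=cv2.inRange(hsv,(15,150,90),(35,255,255))
n,l,st,ce=cv2.connectedComponentsWithStats(m)
print([(st[i].tolist(),ce[i].round(0).tolist()) for i in range(1,n) if st[i,4]>150])
print(cv2.boundingRect(proj("side",W(p0,[(a,b,c) for a in(-.025,.025) for b in(-.034,.034) for c in(0,.095)])).astype(np.float32)))
P={"cl":[.6335,.2395,.16],"cr":[.6655,.042,.16]}
for k,p in P.items(): print(k,cv2.boundingRect(np.r_[proj("side",W(p,[(a,b,c) for a in(-.03,.03) for b in(-.03,.03) for c in(0,.008)]))].astype(np.float32)))
o=cv2.inRange(cv2.cvtColor(cv2.imread("pics/side0.png"),cv2.COLOR_BGR2HSV),(15,150,90),(35,255,255))
n,l,st,ce=cv2.connectedComponentsWithStats(o); print([(st[i].tolist()) for i in range(1,n) if st[i,4]>150])
s=manip.sense();t=s["tcp_pos"];R=s["ee_rot"];print(t,np.arctan2(R[1,0],R[0,0]),s["qpos"])
```

```text
[([179, 31, 15, 64, 189], [185.0, 67.0]), ([148, 172, 54, 121, 2826], [172.0, 238.0]), ([162, 320, 41, 13, 201], [183.0, 326.0])]
(154, 201, 38, 53)
cl (149, 263, 36, 29)
cr (171, 197, 31, 22)
[[179, 31, 15, 64, 186], [171, 172, 30, 47, 775], [242, 233, 39, 59, 1331], [148, 241, 36, 52, 1033]]
[0.4556591  0.02922223 0.20909668] 1.8612983709339739 [ 8.43658102e-03 -3.77870461e-01  1.86890327e+00 -3.80616363e-04
  1.64846642e+00 -2.82096295e-01]
```

>>> apply_moves(motion=[-1,-0.008,0.002,-0.02,0,-1,0,0,-0.036,0,-1,0,0,-0.036,0,-1,0,0,-0.036,0,-1,0,0,-0.036,0,-1,0,0,-0.036,0,-1,0,0,-0.03,0,-1,0,0,-0.018,0,-1,0,0,-0.005,0,-1,0,0,0,0], grip_force=25)

```text
clock: 19.72
tcp_pos: [0.451, 0.0324, 0.0049]
ee_rot: [[-0.287, 0.958, -0.002], [0.958, 0.287, 0.0], [0.0, -0.001, -1.0]]
contact_force: [-0.2, -0.0, -0.2]
gripper_width: 0.0928
gripper_force: 0.0
```

>>> apply_moves(motion=[-0.3,0,0,0,0,0.3,0,0,0,0,1,0,0,0,0,1,0,0,0,0,1,0,0,0,0,1,0,0,0,0,1,0,0,0,0,1,0,0,0,0])

```text
clock: 20.38
tcp_pos: [0.4515, 0.0323, 0.0058]
ee_rot: [[-0.287, 0.958, 0.001], [0.958, 0.287, 0.0], [-0.0, 0.001, -1.0]]
contact_force: [-1.7, 1.3, 6.4]
gripper_width: 0.063
gripper_force: 25.0
```

>>> apply_moves(motion=[1,0,0,0.01,0,1,0,0,0.03,0,1,0,0,0.04,0,1,0,0,0.04,0,1,0.01,-0.01,0.02,-0.6,1,0.023,-0.029,0.01,-0.6,1,0.023,-0.029,0,-0.6,1,0.023,-0.029,0,-0.6,1,0.023,-0.029,0,-0.6,1,0.023,-0.029,0,-0.6])

```text
clock: 21.22
tcp_pos: [0.5519, -0.093, 0.1256]
ee_rot: [[-0.001, 1.0, -0.0], [1.0, 0.001, 0.0], [0.0, -0.0, -1.0]]
contact_force: [0.3, 0.9, -2.1]
gripper_width: 0.0629
gripper_force: 25.0
```

>>> apply_moves(motion=[1,0.023,-0.029,0,-0.6,1,0.023,-0.029,0,-0.6,1,0.023,-0.029,0,-0.6,1,0.016,-0.018,0,-0.4,1,0,0,0,0,1,0,0,0,0])

```text
clock: 21.72
tcp_pos: [0.6192, -0.1762, 0.1249]
ee_rot: [[0.172, 0.985, -0.001], [0.985, -0.172, 0.0], [0.0, -0.001, -1.0]]
contact_force: [-0.4, -0.1, -1.7]
gripper_width: 0.0629
gripper_force: 25.0
```

Run:
```python
from h import *
s=manip.sense();t=s["tcp_pos"];R=s["ee_rot"];print(t,np.arctan2(R[1,0],R[0,0])-np.pi/2,s["gripper_width"])
P=np.array([.6198,-.1753])-t[:2];print("shift units",P/.8,"turn",(-.1743-(np.arctan2(R[1,0],R[0,0])-np.pi/2))/.08)
```

```text
[ 0.6192056  -0.17620055  0.12492355] -0.17332546967527285 0.06291209650001943
shift units [0.000743   0.00112568] turn -0.012181629059089538
```

Run:
```python
from h import *
im=cv2.imread("pics/top0.png"); h=cv2.cvtColor(im,cv2.COLOR_BGR2HSV)
m=cv2.inRange(h,(100,80,30),(130,255,255)); m[:, :310]=0; m[:,420:]=0; m[:85]=0;m[180:]=0
c=max(cv2.findContours(m,0,1)[0],key=cv2.contourArea); q=cv2.approxPolyDP(c,6,True)[:,0]; print(q.tolist(),cv2.boxPoints(cv2.minAreaRect(c)).round(1).tolist())
print(proj("top",W([.6198,-.1753,-.1743],[(a*.075,b*.1,.04) for a,b in((1,1),(1,-1),(-1,-1),(-1,1))])).round(1).tolist())
print(proj("top",W([.6198,-.1753,-.1743],[(a*.075,b*.1,0) for a,b in((1,1),(1,-1),(-1,-1),(-1,1))])).round(1).tolist())
```

```text
[[334, 94], [321, 153], [398, 167], [409, 110]] [[320.0, 153.39999389648438], [332.6000061035156, 93.30000305175781], [410.79998779296875, 109.80000305175781], [398.20001220703125, 169.89999389648438]]
[[330.9, 93.7], [410.1, 109.6], [398.8, 168.6], [319.0, 152.4]]
[[329.2, 98.2], [405.9, 113.7], [394.9, 170.7], [317.7, 155.1]]
```

>>> apply_moves(motion=[1,0,0,-0.02,-0.05,1,0,0,-0.03,0,1,0,0,-0.03,0,1,0,0,-0.015,0,1,0,0,-0.002,0,1,0,0,0,0,1,0,0,-0.001,0,1,0,0,0,0,1,0,0,0,0])

```text
clock: 22.47
tcp_pos: [0.6198, -0.1759, 0.0483]
ee_rot: [[0.176, 0.984, 0.002], [0.984, -0.176, -0.001], [-0.0, 0.002, -1.0]]
contact_force: [1.1, -0.3, -1.8]
gripper_width: 0.0633
gripper_force: 25.0
```

>>> apply_moves(motion=[1,0,0,-0.0015,0,1,0,0,0,0,1,0,0,0,0])

```text
clock: 22.72
tcp_pos: [0.6193, -0.1758, 0.0459]
ee_rot: [[0.176, 0.984, 0.0], [0.984, -0.176, -0.0], [-0.0, 0.0, -1.0]]
contact_force: [0.1, 0.9, -2.5]
gripper_width: 0.0633
gripper_force: 25.0
```

>>> apply_moves(motion=[1,0,0,-0.001,0,1,0,0,-0.0005,0,1,0,0,0,0])

```text
clock: 22.97
tcp_pos: [0.6192, -0.1757, 0.0444]
ee_rot: [[0.176, 0.984, -0.0], [0.984, -0.176, 0.0], [0.0, -0.0, -1.0]]
contact_force: [0.1, 0.1, -1.5]
gripper_width: 0.0635
gripper_force: 25.0
```

>>> apply_moves(motion=[1,0,0,-0.001,0,1,0,0,0,0,1,0,0,0,0])

```text
clock: 23.22
tcp_pos: [0.6193, -0.1758, 0.0439]
ee_rot: [[0.176, 0.984, 0.0], [0.984, -0.176, -0.0], [-0.0, 0.0, -1.0]]
contact_force: [0.2, 0.6, 0.8]
gripper_width: 0.0634
gripper_force: 25.0
```

>>> apply_moves(motion=[0.3,0,0,0,0,-0.3,0,0,0,0,-1,0,0,0,0,-1,0,0,0,0,-1,0,0,0,0,-1,0,0,0.01,0,-1,0,0,0.03,0,-1,0,0,0.04,0,-1,0,0,0.04,0,-1,0,0,0.04,0])

```text
clock: 24.05
tcp_pos: [0.619, -0.1756, 0.1738]
ee_rot: [[0.176, 0.984, 0.0], [0.984, -0.176, -0.0], [-0.0, 0.0, -1.0]]
contact_force: [-0.5, -0.5, -0.0]
gripper_width: 0.0928
gripper_force: 0.0
```

>>> apply_moves(motion=[-1,0,0,0.04,0,-1,-0.02,0.008,0.01,-0.08,-1,-0.035,0.013,0,-0.1,-1,-0.035,0.013,0,0,-1,-0.035,0.013,0,0,-1,-0.035,0.013,0,0,-1,-0.03,0.01,0,0,-1,-0.018,0.006,0,0,-1,0,0,0,0,-1,0,0,0,0])

```text
clock: 24.88
tcp_pos: [0.4528, -0.1149, 0.2128]
ee_rot: [[0.19, 0.982, 0.002], [0.982, -0.19, -0.001], [-0.0, 0.002, -1.0]]
contact_force: [-0.0, -0.9, 0.5]
gripper_width: 0.0928
gripper_force: 0.0
```

Run:
```python
from h import *
s=manip.sense();t=s["tcp_pos"];R=s["ee_rot"];print(t,np.arctan2(R[1,0],R[0,0])-np.pi/2,s["gripper_width"])
# refine trophy with both bowl-rim ellipses from first shots: residual of fit
a=proj("top",[[.453,-.1152,.128]]);b=proj("side",[[.453,-.1152,.128],[.453,-.1152,0]]);print(a,b)
```

```text
[ 0.4528354  -0.11491637  0.21280533] -0.19119729832135923 0.09277133698454954
[[343.71021297 194.56884845]] [[285.50793461 140.32331775]
 [285.02236209 178.44490852]]
```

>>> apply_moves(motion=[-1,0,0,-0.02,0,-1,0,0,-0.035,0,-1,0,0,-0.035,0,-1,0,0,-0.035,0,-1,0,0,-0.025,0,-1,0,0,-0.006,0,-1,0,0,0,0,-0.5,0,0,0,0,0,0,0,0,0,0.2,0,0,0,0], grip_force=20)

```text
clock: 25.72
tcp_pos: [0.4537, -0.1152, 0.0884]
ee_rot: [[0.19, 0.982, 0.002], [0.982, -0.19, -0.001], [-0.0, 0.002, -1.0]]
contact_force: [0.4, -0.1, -0.6]
gripper_width: 0.0776
gripper_force: 0.0
```

>>> apply_moves(motion=[0.5,0,0,0,0,1,0,0,0,0,1,0,0,0,0,1,0,0,0,0,1,0,0,0,0,1,0,0,0,0])

```text
clock: 26.22
tcp_pos: [0.4531, -0.115, 0.0873]
ee_rot: [[0.19, 0.982, 0.001], [0.982, -0.19, -0.0], [-0.0, 0.001, -1.0]]
contact_force: [0.7, -0.8, 3.1]
gripper_width: 0.0555
gripper_force: 20.0
```

>>> apply_moves(motion=[1,0,0,0.01,0,1,0,0,0.03,0,1,0,0,0.04,0,1,0,0,0.04,0,1,0,0,0.03,0,1,0.015,-0.005,0,0.1,1,0.025,-0.01,0,0.1,1,0.03,-0.011,0,0,1,0.03,-0.011,0,0,1,0.03,-0.011,0,0])

```text
clock: 27.05
tcp_pos: [0.5577, -0.1537, 0.207]
ee_rot: [[0.174, 0.985, -0.001], [0.985, -0.174, 0.0], [0.0, -0.001, -1.0]]
contact_force: [-0.5, 0.7, -1.4]
gripper_width: 0.0555
gripper_force: 20.0
```

>>> apply_moves(motion=[1,0.03,-0.011,0,0,1,0.025,-0.009,0,0,1,0.015,-0.006,0,0,1,0.008,-0.002,0,0,1,0,0,0,0,1,0,0,0,0])

```text
clock: 27.55
tcp_pos: [0.6188, -0.1755, 0.2068]
ee_rot: [[0.174, 0.985, -0.001], [0.985, -0.174, 0.0], [0.0, -0.001, -1.0]]
contact_force: [0.5, -0.2, -2.3]
gripper_width: 0.0559
gripper_force: 20.0
```

Run:
```python
from h import *
s=manip.sense();t=s["tcp_pos"];R=s["ee_rot"];print(t,np.arctan2(R[1,0],R[0,0])-np.pi/2,s["gripper_width"])
im=manip.capture("side")[:,:,::-1]; cv2.imwrite("pics/g.png",im)
```

```text
[ 0.61882921 -0.17550991  0.20678071] -0.17517192062483855 0.055899331071516005
```

Lower to just above 0.158, then feel for contact.

>>> apply_moves(motion=[1,0.0005,0,-0.02,0,1,0,0,-0.02,0,1,0,0,-0.015,0,1,0,0,-0.003,0,1,0,0,0,0,1,0,0,0,0])

```text
clock: 28.1
tcp_pos: [0.6197, -0.1757, 0.1615]
ee_rot: [[0.174, 0.985, 0.001], [0.985, -0.174, -0.0], [-0.0, 0.001, -1.0]]
contact_force: [-0.2, 0.9, -1.6]
gripper_width: 0.0554
gripper_force: 20.0
```

>>> apply_moves(motion=[1,0,0,-0.0015,0,1,0,0,-0.001,0,1,0,0,0,0,1,0,0,0,0])

```text
clock: 28.43
tcp_pos: [0.6198, -0.1758, 0.1589]
ee_rot: [[0.174, 0.985, 0.0], [0.985, -0.174, -0.0], [-0.0, 0.0, -1.0]]
contact_force: [0.1, -0.5, -3.1]
gripper_width: 0.0556
gripper_force: 20.0
```

>>> apply_moves(motion=[1,0,0,-0.0015,0,1,0,0,0,0,1,0,0,0,0])

```text
clock: 28.68
tcp_pos: [0.6197, -0.1757, 0.1574]
ee_rot: [[0.174, 0.985, 0.0], [0.985, -0.174, -0.0], [-0.0, 0.0, -1.0]]
contact_force: [-0.1, -0.8, -2.6]
gripper_width: 0.0553
gripper_force: 20.0
```

>>> apply_moves(motion=[1,0,0,-0.0005,0,1,0,0,0,0,1,0,0,0,0])

```text
clock: 28.93
tcp_pos: [0.6198, -0.1758, 0.1573]
ee_rot: [[0.174, 0.985, 0.001], [0.985, -0.174, -0.0], [-0.0, 0.001, -1.0]]
contact_force: [0.2, 0.1, 1.9]
gripper_width: 0.0553
gripper_force: 20.0
```

Contact; release, rise and withdraw to the robot side for a look.

>>> apply_moves(motion=[0.5,0,0,0,0,0,0,0,0,0,-0.5,0,0,0,0,-1,0,0,0,0,-1,0,0,0,0,-1,0,0,0.01,0,-1,0,0,0.03,0,-1,0,0,0.04,0,-1,0,0,0.03,0,-1,-0.01,-0.02,0.01,0])

```text
clock: 29.77
tcp_pos: [0.613, -0.1904, 0.2579]
ee_rot: [[0.172, 0.985, 0.005], [0.985, -0.172, -0.001], [-0.0, 0.005, -1.0]]
contact_force: [-0.8, -0.0, -0.2]
gripper_width: 0.0929
gripper_force: 0.0
```

>>> apply_moves(motion=[-1,-0.02,-0.035,0,0,-1,-0.025,-0.035,0,0,-1,-0.03,-0.035,0,0,-1,-0.03,-0.035,0,0,-1,-0.035,-0.035,0,0,-1,-0.035,-0.035,0,0,-1,-0.035,-0.035,0,0,-1,-0.035,-0.035,0,0,-1,-0.035,-0.035,0,0,-1,0,0,0,0])

```text
clock: 30.6
tcp_pos: [0.3835, -0.4474, 0.2535]
ee_rot: [[0.179, 0.984, -0.001], [0.984, -0.179, -0.001], [-0.001, -0.001, -1.0]]
contact_force: [0.0, 0.5, 1.1]
gripper_width: 0.0933
gripper_force: 0.0
```

Run:
```python
from h import *
L=[.5024,.382,1.6944]
ck=([.6502,.1411,.1586],box(-.025,.025,-.034,.034,0,.095)); bk=([.6193,-.1758,-.177],box(-.032,.032,-.048,.048,.04,.07)); al=([.6198,-.1753,-.1743],box(-.075,.075,-.1,.1,.04,.04))
th=.281;c,s=np.cos(th),np.sin(th)
pic=[np.array([[-14.6e-3+c*(q[0]-.008)+s*q[2],q[1],.018-s*(q[0]-.008)+c*q[2]] for q in e]) for e in box(-.008,.008,-.032,.032,0,.21)]
tr=([.6198,-.1758,0],[np.array([[0,0,.07],[0,0,.198]])])
B=[ck,bk,al,(L,pic),tr]
t=shot("top",95,80,320,150,2,"h1",B)   # 640x300
s=np.hstack([shot("side",120,130,130,140,2,"h2",B),shot("side",170,40,135,140,2,"h3",B),shot("side",100,250,135,140,2,"h4",B)])
print(s.shape); s=np.pad(s,((0,0),(0,800-s.shape[1]),(0,0))); t=np.pad(t,((0,0),(0,160),(0,0)))
cv2.imwrite("pics/fin.png",np.vstack([t,s])); print(manip.sense()["tcp_pos"])
```

```text
(280, 800, 3)
[ 0.3881321  -0.4433003   0.25326107]
```

View pics/fin.png

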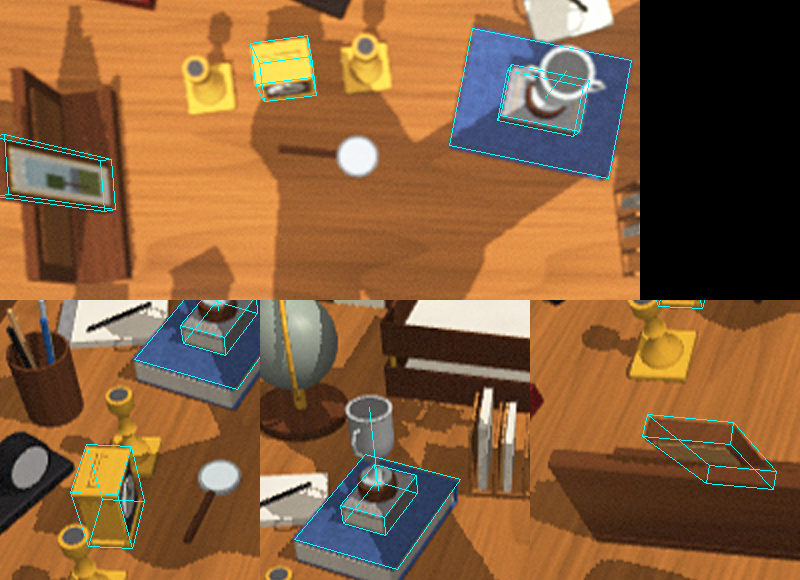

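Run:
```python
from h import *
im=manip.capture("top"); L=[.5024,.382,1.6944]
for y in(-.02,0,.02):
    print("y",y)
    X=np.arange(-.048,-.004,.002)
    u=proj("top",W(L,[(x,y,.025) for x in X])); v=cv2.remap(im,u[:,0].astype(np.float32)[None],u[:,1].astype(np.float32)[None],1)[0]
    print([(round(x*1000),*map(int,c)) for x,c in zip(X,v)])
for n,q in {"lip in":(-.03,0,.032),"lip out":(-.04,0,.032),"foot front":(-.03,0,.0224),"foot+5":(-.025,0,.0224)}.items(): print(n,proj("top",W(L,[q])))
```

```text
y -0.02
[(-48, 181, 109, 53), (-46, 152, 93, 45), (-44, 120, 74, 35), (-42, 77, 43, 21), (-40, 65, 36, 21), (-38, 76, 44, 28), (-36, 99, 56, 34), (-34, 119, 63, 36), (-32, 125, 70, 41), (-30, 116, 62, 37), (-28, 105, 58, 35), (-26, 104, 70, 43), (-24, 123, 96, 65), (-22, 147, 127, 95), (-20, 161, 144, 115), (-18, 167, 152, 127), (-16, 167, 154, 134), (-14, 165, 156, 139), (-12, 168, 159, 142), (-10, 166, 158, 140), (-8, 162, 155, 137), (-6, 159, 152, 133)]
y 0
[(-48, 164, 100, 51), (-46, 144, 88, 48), (-44, 113, 68, 38), (-42, 75, 44, 24), (-40, 61, 35, 20), (-38, 80, 45, 26), (-36, 102, 56, 33), (-34, 118, 64, 37), (-32, 126, 69, 39), (-30, 126, 66, 36), (-28, 118, 67, 40), (-26, 124, 92, 68), (-24, 142, 126, 106), (-22, 166, 157, 137), (-20, 173, 164, 147), (-18, 166, 160, 143), (-16, 152, 145, 128), (-14, 129, 123, 101), (-12, 98, 98, 64), (-10, 82, 85, 46), (-8, 82, 85, 45), (-6, 83, 85, 45)]
y 0.02
[(-48, 162, 96, 49), (-46, 138, 83, 46), (-44, 111, 67, 40), (-42, 85, 51, 33), (-40, 71, 41, 26), (-38, 77, 39, 22), (-36, 100, 55, 33), (-34, 119, 64, 37), (-32, 126, 67, 37), (-30, 125, 67, 37), (-28, 118, 69, 40), (-26, 115, 84, 62), (-24, 139, 120, 99), (-22, 159, 147, 131), (-20, 169, 160, 148), (-18, 171, 161, 147), (-16, 172, 164, 144), (-14, 173, 162, 141), (-12, 170, 156, 133), (-10, 165, 148, 121), (-8, 160, 141, 113), (-6, 159, 136, 103)]
lip in [[150.32924704 171.21732842]]
lip out [[154.35162195 170.83335497]]
foot front [[151.35645027 171.72409755]]
foot+5 [[149.36116905 171.91457671]]
```

```bash
python3 -c "
from cell import manip
print(manip.hand_in())"
```

```text
the job is handed in; nothing more can be done
None
```

I've handed the job in. The picture leans on the ledge's back board with its foot at the lip. The clock stands midway between the candlesticks, which showed no sign of moving. The book lies on the album with the cup upright on it. The final overlays matched the plan to within a few millimetres.

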